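# Tuck the splash strip under the mudguard flap and hold it flat

### The arm

A 6-joint arm with a two-finger parallel gripper is mounted at the origin on the work surface. World frame = base frame: x ahead of the robot, y to its left, z up, the work surface at z = 0. Lengths are in m, angles in degrees, forces in N, time in s.
With the tool pointing down it reaches from about 0.375 to 0.975 m from the base axis. Payload 3.8 kg.
Tool frame: the origin (TCP) lies at the very end of the fingers, on their centre line; the grasp point (between the pads) lies 19 mm behind it; z points along the fingers, x is the direction in which the jaws open and shut, and the axes are right-handed (so a half turn about z gives the same grasp; the last joint's range is limited). The gripper opens to 88 mm and grips with 3 to 60 N. Pads are 18 mm wide; open, the fingers measure 123 mm over their backs; the gripper's body (75 mm by 187 mm) begins 45 mm behind the grasp point.
Start: joints at [-70.239, 15.12, 91.902, -0, 72.978, -2.114], TCP at [0.251, -0.626, 0.239] pointing down, gripper open.
Joint ranges: [-150.88, 150.88], [-54.13, 125.18], [17.81, 147.31], [-75.09, 255.09], [0, 152.58], [-146.25, 146.25]. Speed limits (degrees/s): [147.25, 147.25, 180, 180, 180, 180].

### API

Orientations are given as [roll, pitch, yaw] about the fixed x, y, z axes, in that order (R = Rz(yaw) Ry(pitch) Rx(roll)).
In Python, from rig import * gives the robot as it stands.
- The arm moves only by the shell command python3 -m jog 'ROWS'. ROWS is JSON, a list of rows, each a list of 7 numbers: the turn, a rotation vector about the world's x, y, z in rad, then the shift along the world's x, y, z in cm, then the opening, from -1 (shut) to 1 (fully open). A call has exactly 8 rows; each row shifts and turns the pose as measured when the row begins; what a row does not reach is not made up. A row lasts 1/12 s, in which the tool goes at most 41.7 mm and 7.16 degrees, less where a joint would pass 70% of its speed; a pose out of reach is approached as far as the arm can. A call is refused whole if a number of a shift passes 4.17 or a number of a turn 0.125, either way. A call with a gripper value outside its range is refused whole. The fingers move at their own pace and stop on an object; the grip force is fixed at half the most. Time passes only in rows, so rows that do not move let the fingers close, or fill a call up. It gives the time, the measured TCP pose, the force and the opening at its end, in the units of the state.
- get_state(): the state, without advancing time (a new reading comes with each control period).
- get_image(name): name is "scene" or "top" or "wrist"; returns (picture, depth): 480x640x3 uint8, red, green, blue; 480x640 float32, m along the optical axis (not along the pixel's ray), 0 where there is no reading.
- camera_params(name): a dict with "fx", "fy", "cx", "cy" (pixels), "R" (3x3) and "t" (3): a world point X has camera coordinates R X + t. Camera axes: x right, y down, z forward; pixel columns grow to the right and rows downward; lengths in m; the calibration is good to about 2 mm. The wrist camera is an equidistant fisheye: a pixel r from the principal point sees the ray r / f radians off the axis. A picture is of the moment at which its call begins: read the wrist's pose just before it. camera_params takes no time and is no camera call; for the wrist camera it gives the pose at the moment of the call.
- sign_off(): hands the job in, once; it reports no verdict.
The state is a dict: "t": time; "joint_positions": joint angles; "qvel": joint speeds; "tau": joint torques, N m; "position": TCP position; "orientation": TCP orientation; "ft_force": force on the tool from outside, world axes, zero at the start; "wrist_torque": the same for the moment, N m; "gripper_width": finger opening in m.
Only numpy, scipy, OpenCV 4.12 (cv2) and the standard library are available. Lean on these libraries where they do the work, as an engineer would, in place of code of your own. Each camera call takes 0.05 s, during which the arm holds its last target. There are 200 camera calls.

### The job

On the plywood board, turn the hex nut so that the catch bar swings from across the mouth of the lapped steel flap to point straight back out of the way, along the side of the board. Then take the aluminium splash strip by its rubber-covered upstand and slide its free edge under the flap, square and centred, until it is fully home against the stop batten inside, without lifting the flap. Finish while still holding on: keep the strip pressed firmly down flat on the board, do not let go, and leave everything else on the bench where it is.

Things in the scene. Friction and masses are not known exactly. Their poses are not given: they have to be found in the camera images.
- board: fixed plywood board, 270 (x) x 300 (y) x 16 mm, flat on the bench; origin at the centre of its underside, z up; its top is at z = 16 mm. The flap's mouth opens towards the board's -x
- mouth (a point): on the board's top, middle of the mouth, under the flap's turned-up lip (10 mm along x from the board's centre); axes as the board's. The flap is a steel panel 180 mm wide (y) that runs 102 mm along +x to its hinge. Under it is a space 8 mm high (11 mm at the lip) and 160 mm wide between rubber rests; its top is 11 mm, its lip 17 mm above the board
- stop (a point): on the board's top, middle of the face of the stop batten inside, 65 mm along +x from the mouth; the batten is fixed, 160 mm long (y) and 7 mm high; axes as the board's
- flap (a joint): hinge of the flap, rad: 0 lying down at rest, grows as its lip is lifted (7 mm at the lip is 0.07 rad); held down by its own weight only
- catch (a joint): turn of the nut with its catch bar, rad: 0 = bar points along the board's -y, across the strip's way in front of the lip; grows clockwise seen from above; pi/2 = bar points along the board's -x, out of the way; stop at 1.65. Stiff (0.06 N m friction), stays where it is left
- nut (a point): centre of the hex nut, half-way up, 38 mm above the bench, at x -30, y 112 mm in the board's frame; 24 mm across flats, 24 mm tall, turns about z with the catch bar; flats face its +x and -x, and every 60 degrees. The bar (80 mm long from the axis, 16 wide, 8 thick) points along its -y, its top 12 mm below this point; a stud end stands 5 mm above the nut
- strip_grip (a point): centre of the strip's upstand, a black rubber-covered rib 10 mm thick (x), 100 mm long (y), 34 mm high, along the plate's near edge; this point is 21 mm above the plate's underside. The strip is an aluminium plate 120 (x) x 130 (y) x 4 mm, about 0.18 kg, that starts flat on the bench; +x points from the upstand to the free edge, z up
- strip_edge (a point): middle of the strip's free edge, at its underside, 115 mm along +x and 21 mm below the centre of the upstand; same axes
- socket: bystander, to be left alone: spark-plug socket, 24 mm across, 36 mm tall, standing on the board's near right corner area
- wrench: bystander, to be left alone: open-ended wrench lying on the bench
- driver: bystander, to be left alone: screwdriver lying on the bench
- can: bystander, to be left alone: white can, 60 mm across, 160 mm tall
- jar: bystander, to be left alone: glass jar, 68 mm across, 75 mm tall
- offcut: bystander, to be left alone: wood offcut, 50 x 170 x 22 mm
Mind the look-alikes: they are no part of the job. There is more than one size of the part that bears strip_grip; the job needs the smallest.

How it is judged:
By the outcome, as a careful person would: the job done as asked, in the order asked, and still so for the second after the job is handed in, while the arm keeps its last pose, push and grip.
It also fails if it takes over 58 s, if anything falls off the work surface, if the arm or the gripper's body presses on something with over 40 N, if the wrist force passes 120 N, or if a joint passes its speed limit or range.

## Working session

There is one attempt and no reset: what is moved stays moved. The work goes in short steps, Python scripts to look and compute and a shell command to move; the robot and the scene stay as the last step left them, time stands still between calls to the robot, and variables do not carry over. Pictures are saved under pics/ and viewed, about 8 in all and at most 12, crops included, and the job is handed in when it is done.

```bash
ls; mkdir -p pics
python3 - <<'E'
from rig import *
import cv2,numpy as np
for n in ["top","scene"]:
    p,d=get_image(n); np.savez(f"pics/{n}0.npz",p=p,d=d); cv2.imwrite(f"pics/{n}0.png",p[:,:,::-1])
    c=camera_params(n); print(n,{k:np.round(v,3).tolist() for k,v in c.items()})
s=get_state(); print(s)
E
```

```text
pics
top {'fx': 588.968, 'fy': 588.968, 'cx': 313.784, 'cy': 235.572, 'R': [[0.052, -0.999, 0.005], [-0.977, -0.052, -0.206], [0.206, 0.005, -0.978]], 't': [-0.004, 0.49, 1.633]}
scene {'fx': 436.788, 'fy': 436.788, 'cx': 320.342, 'cy': 235.414, 'R': [[-0.384, 0.923, -0.01], [0.63, 0.254, -0.734], [-0.675, -0.288, -0.679]], 't': [0.182, -0.258, 1.467]}
{'t': 0.1, 'joint_positions': array([-7.02390932e+01,  1.51635157e+01,  9.19724870e+01,  8.94162086e-04,
        7.29773243e+01, -2.11617436e+00]), 'qvel': array([ 0.02619151, -0.05182104, -0.21739386, -0.01922917,  0.0699696 ,
       -0.04389112]), 'tau': array([ 3.13570572e-04, -5.03620863e+01, -3.58070040e+01,  7.31294858e-02,
        2.33060354e-02, -4.24206667e-05]), 'position': array([ 0.25128328, -0.62580046,  0.23753699]), 'orientation': array([-1.79994961e+02,  1.13218107e-01, -6.81231765e+01]), 'ft_force': array([ 0.23645536, -1.02563948, -0.28058927]), 'wrist_torque': array([-0.00996173,  0.00739587, -0.0435171 ]), 'gripper_width': 0.08789535028194437}
```

View pics/top0.png

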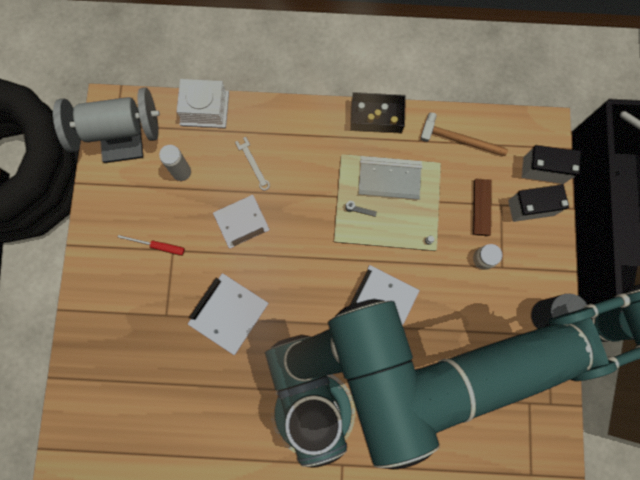

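View pics/scene0.png

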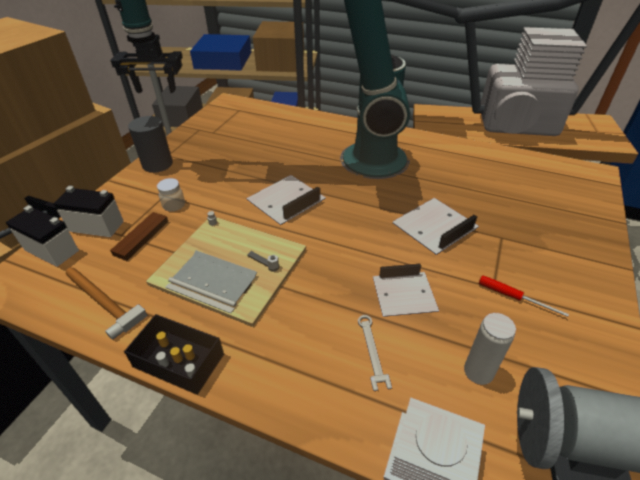

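Candidates for the strip in the top view are the plates at (241,220), (228,314) and (385,300). The one at (241,220) looks smallest. I'll measure all three and the board.

```bash
cat > h.py <<'E'
from rig import *
import cv2,numpy as np
def plane(c,uv,z):
    uv=np.atleast_2d(np.asarray(uv,float)); R=np.array(c["R"]);t=np.array(c["t"])
    a=(uv[:,0]-c["cx"])/c["fx"]; b=(uv[:,1]-c["cy"])/c["fy"]
    r=np.stack([a,b,np.ones_like(a)],1)
    C=-R.T@t; w=r@R; return C+w*((z-C[2])/w[:,2])[:,None]
def cloud(c,d):
    v,u=np.mgrid[:480,:640]; R=np.array(c["R"]);t=np.array(c["t"])
    P=np.stack([(u-c["cx"])/c["fx"]*d,(v-c["cy"])/c["fy"]*d,d],-1)
    return (P-t)@R
E
python3 - <<'E'
from h import *
z=np.load("pics/top0.npz");p,d=z["p"],z["d"];c=camera_params("top")
X=cloud(c,d); hsv=cv2.cvtColor(p,cv2.COLOR_RGB2HSV)
def rect(mask,zz,name):
    n,l,st,ce=cv2.connectedComponentsWithStats(mask.astype(np.uint8))
    for i in range(1,n):
        if st[i,4]<400 or st[i,4]>20000: continue
        v,u=np.where(l==i); W=plane(c,np.stack([u,v],1),zz)
        (cx,cy),(a,b),th=cv2.minAreaRect((W[:,:2]*1000).astype(np.float32))
        print(name,st[i,:5],"c",round(cx,1),round(cy,1),"sz",round(a,1),round(b,1),"ang",round(th,1),"z",np.round(np.median(X[v,u,2])*1000,1))
print(hsv[240,350],hsv[180,345],hsv[215,240],hsv[310,230],hsv[180,390],hsv[290,100])
rect((hsv[...,1]<40)&(hsv[...,2]>120),0.004,"grey")
h=hsv[...,0].astype(int)
rect((h>22)&(h<40)&(hsv[...,1]>60)&(hsv[...,2]>120),0.016,"board")
def crop(x0,y0,x1,y1,s): return cv2.resize(p[y0:y1,x0:x1,::-1],None,fx=s,fy=s,interpolation=cv2.INTER_CUBIC)
A=crop(195,180,325,280,3);B=crop(325,145,455,255,3)
k=np.zeros((330,780,3),np.uint8);k[:300,:390]=A;k[:330,390:]=B;cv2.imwrite("pics/crop1.png",k)
E
```

```text
[ 32  59 169] [ 31  62 169] [  0   0 167] [108   7 173] [ 43  12 146] [ 16 127 151]
grey [  70  101   62   28 1308] c 841.6 695.8 sz 80.4 185.7 ang 9.6 z 175.6
grey [  0 140  25  37 661] c 690.3 943.4 sz 113.5 72.1 ang 9.2 z -750.0
grey [ 359  156   64   43 2281] c 691.4 -197.4 sz 188.8 118.6 ang 87.9 z 26.1
grey [ 213  195   56   53 1540] c 532.6 239.7 sz 119.4 129.8 ang 28.3 z 3.2
grey [    0   219    69   261 11818] c 147.6 836.5 sz 726.5 179.0 ang 0.2 z -750.3
grey [ 357  266   62   59 1509] c 338.4 -194.2 sz 160.6 111.3 ang 65.8 z 4.5
grey [ 188  274   80   81 3245] c 260.0 255.6 sz 161.5 174.6 ang 60.3 z 4.5
grey [286 397  56  58 490] c -33.5 -5.0 sz 150.2 151.8 ang 3.0 z 321.8
grey [ 584  432   56   48 2163] c -73.9 -824.5 sz 149.5 122.0 ang 90.0 z -751.3
board [ 336  170  104   55 2239] c 626.4 -191.7 sz 165.9 309.7 ang 3.1 z 15.0
board [335 223  92  22 600] c 517.6 -173.4 sz 268.9 35.6 ang 85.2 z 14.9
```

View pics/crop1.png

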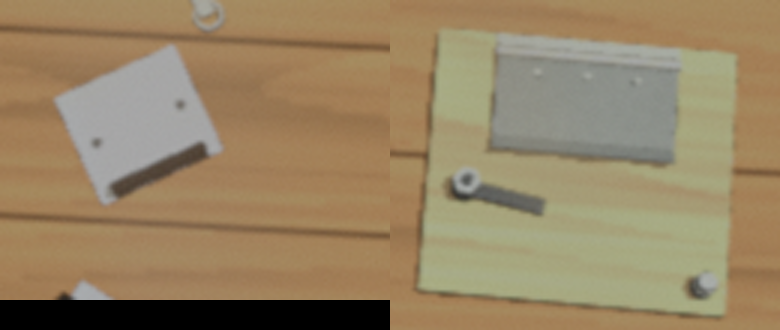

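The crop shows the strip at (241,220), measured 119×130 mm. It is the smallest; the others measure about 161×175 mm and at least 160 mm (partly hidden). The bar lies across the mouth, already a little clockwise. Next I need precise poses.

Run:
```python
from h import *
z=np.load("pics/top0.npz");p,d=z["p"],z["d"];c=camera_params("top")
X=cloud(c,d)*1000; hsv=cv2.cvtColor(p,cv2.COLOR_RGB2HSV).astype(int)
# board: non-wood region
m=np.zeros((480,640),np.uint8); roi=np.s_[148:254,330:446]
m[roi]=((hsv[...,1]<100)[roi]).astype(np.uint8)
n,l,st,_=cv2.connectedComponentsWithStats(m); i=1+np.argmax(st[1:,4]); print(st[i])
cn=max(cv2.findContours((l==i).astype(np.uint8),cv2.RETR_EXTERNAL,cv2.CHAIN_APPROX_NONE)[0],key=cv2.contourArea)
W=plane(c,cn[:,0,:],0.016)[:,:2]*1000
print("board",cv2.minAreaRect(W.astype(np.float32)))
# bar and nut by height
b=(X[...,2]>21)&(X[...,2]<70); b[:195]=0;b[230:]=0;b[:,:340]=0;b[:,385:]=0
v,u=np.where(b); 
Z=X[v,u]; 
hi=Z[Z[:,2]>42]; lo=Z[(Z[:,2]<30)]
print("nut",len(hi),hi.mean(0),hi.max(0),hi.min(0),"bar",len(lo))
dk=(hsv[...,2]<110);dk[:198]=0;dk[218:]=0;dk[:,:355]=0;dk[:,380:]=0
v,u=np.where(dk); W=plane(c,np.stack([u,v],1),0.026)[:,:2]*1000
print("bar",len(u),W.mean(0),cv2.minAreaRect(W.astype(np.float32)),cv2.fitLine(W.astype(np.float32),2,0,.01,.01).ravel())
# strip
g=((hsv[...,1]<40)&(hsv[...,2]>120)).astype(np.uint8); n,l,st,_=cv2.connectedComponentsWithStats(g); i=l[215,240]
v,u=np.where(l==i);W=plane(c,np.stack([u,v],1),0.004)[:,:2]*1000;print("strip",cv2.minAreaRect(W.astype(np.float32)))
q=(X[...,2]>25)&(X[...,2]<45);q[:215]=0;q[250:]=0;q[:,:220]=0;q[:,275:]=0;v,u=np.where(q);print("upst",len(u),X[v,u].mean(0),cv2.fitLine(X[v,u,:2].astype(np.float32),2,0,.01,.01).ravel())
q=(X[...,2]>40)&(X[...,2]<60);q[:230]=0;q[250:]=0;q[:,:420]=0;q[:,445:]=0;v,u=np.where(q);print("socket",X[v,u].mean(0))
```

```text
[ 334  154  107   97 9100]
board ((613.3158569335938, -191.323486328125), (302.95654296875, 273.7305908203125), 87.89659118652344)
nut 59 [586.64085032 -77.89900958  50.05305287] [599.33132232 -66.59560953  58.44627966] [574.76367205 -90.00687251  43.31396724] bar 211
bar 100 [ 576.24606702 -122.2727012 ] ((576.0517578125, -122.97521209716797), (60.306640625, 14.703717231750488), 78.53125762939453) [ 2.0376241e-01  9.7902036e-01  5.7624609e+02 -1.2227270e+02]
strip ((532.6280517578125, 239.69456481933594), (119.37042999267578, 129.81649780273438), 28.294979095458984)
upst 141 [483.32105055 214.215884    36.13435256] [ 4.7694680e-01 -8.7893218e-01  4.8332104e+02  2.1421588e+02]
socket [ 498.06802241 -310.91011791   49.61128446]
```

```bash
python3 -m jog '[[0,0,0.061,2.1,3.4,0,1],[0,0,0.061,2.1,3.4,0,1],[0,0,0.061,2.1,3.4,0,1],[0,0,0.061,2.1,3.4,0,1],[0,0,0.061,2.1,3.4,0,1],[0,0,0.061,2.1,3.4,0,1],[0,0,0.061,2.1,3.4,0,1],[0,0,0.061,2.1,3.4,0,1]]'; python3 -m jog '[[0,0,0.061,2.1,3.4,-0.5,1],[0,0,0.061,2.1,3.4,-0.5,1],[0,0,0.061,2.1,3.4,-0.5,1],[0,0,0.061,2.1,3.4,-0.5,1],[0,0,0.061,2.1,3.4,-0.5,1],[0,0,0.061,2.1,3.4,-0.5,1],[0,0,0.061,2.1,3.4,-0.5,1],[0,0,0.061,2.1,3.4,-0.5,1]]'
```

```text
t: 0.77
position: [0.4166, -0.3477, 0.2312]
orientation: [179.9, 0.4, -39.7]
ft_force: [0.5, 0.5, -0.2]
gripper_width: 0.0882
t: 1.43
position: [0.586, -0.0636, 0.1893]
orientation: [179.9, 0.4, -10.3]
ft_force: [0.8, 0.4, -0.9]
gripper_width: 0.088
```

```bash
cat >> h.py <<'E'
def wplane(c,uv,z):
    uv=np.atleast_2d(np.asarray(uv,float)); R=np.array(c["R"]);t=np.array(c["t"])
    a=(uv-[c["cx"],c["cy"]]); r=np.hypot(*a.T); th=r/c["fx"]; s=np.where(r>0,np.sin(th)/np.maximum(r,1e-9),0)
    w=np.c_[a*s[:,None],np.cos(th)]@R; C=-R.T@t
    return C+w*((z-C[2])/w[:,2])[:,None]
def ortho(name,x,y,z,res=1.0):
    """top-down rectified picture of plane z (m): x,y ranges mm; rows=+x up, cols=+y left; returns bgr"""
    c=camera_params(name);p,d=get_image(name);R=np.array(c["R"]);t=np.array(c["t"])
    xs=np.arange(x[1],x[0],-res)/1000; ys=np.arange(y[1],y[0],-res)/1000
    P=np.stack(np.broadcast_arrays(xs[:,None],ys[None,:],np.float64(z)),-1)@R.T+t
    if name=="wrist":
        h=np.hypot(P[...,0],P[...,1]);th=np.arctan2(h,P[...,2]);k=c["fx"]*th/np.maximum(h,1e-9)
        u=c["cx"]+k*P[...,0];v=c["cy"]+k*P[...,1]
    else: u=c["cx"]+c["fx"]*P[...,0]/P[...,2];v=c["cy"]+c["fy"]*P[...,1]/P[...,2]
    return cv2.remap(p[:,:,::-1].copy(),u.astype(np.float32),v.astype(np.float32),cv2.INTER_LINEAR),p,d,c
E
python3 - <<'E'
from h import *
s=get_state();print(s["position"],s["orientation"])
o,p,d,c=ortho("wrist",(470,760),(-350,-30),0.026,0.5)
print({k:np.round(v,3).tolist() for k,v in c.items()})
np.savez("pics/w1.npz",p=p,d=d,o=o)
for i in range(0,o.shape[0],100): cv2.line(o,(0,i),(8,i),(0,0,255),1)
for i in range(0,o.shape[1],100): cv2.line(o,(i,0),(i,8),(0,0,255),1)
cv2.imwrite("pics/w1o.png",o)
E
```

```text
[ 0.58599608 -0.06360626  0.18927454] [179.87588694   0.44283571 -10.3264551 ]
{'fx': 371.648, 'fy': 371.648, 'cx': 316.738, 'cy': 244.616, 'R': [[0.984, -0.179, -0.007], [-0.168, -0.932, 0.323], [-0.064, -0.316, -0.947]], 't': [-0.587, 0.01, 0.363]}
```

View pics/w1o.png

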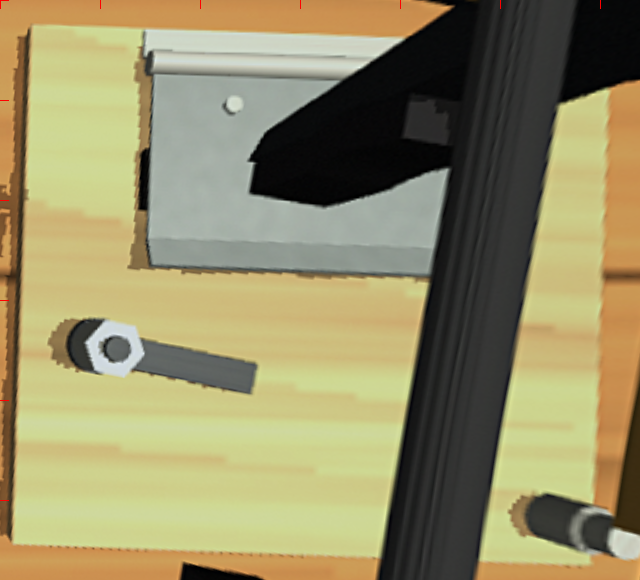

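The rectified view (z = 26 mm) shows the bar end at (254,379), so the bar is at world yaw −11.8°. The nut is at about (587, −78.7) mm and the board yaw is −2.1°. The hex flats face the nut's ±x, as described. Descending on the nut.

```bash
python3 -m jog '[[0,-0.007,-0.026,0.1,-1.5,0,0.2],[0,0,0,0,0,-2.2,0.2],[0,0,0,0,0,-2.2,0.2],[0,0,0,0,0,-2.2,0.2],[0,0,0,0,0,-2.2,0.2],[0,0,0,0,0,-2.2,0.2],[0,0,0,0,0,-1.5,0.2],[0,0,0,0,0,0,0.2]]'
```

```text
t: 2.15
position: [0.5894, -0.0749, 0.0575]
orientation: [-179.8, -0.1, -11.6]
ft_force: [-1.0, -1.0, -0.2]
gripper_width: 0.0532
```

```bash
python3 -m jog '[[0,0,0,-0.24,-0.38,0,0.2],[0,0,0,0,0,0,0.2],[0,0,0,0,0,-0.7,0.2],[0,0,0,0,0,-0.7,0.2],[0,0,0,0,0,-0.7,0.2],[0,0,0,0,0,-0.6,0.2],[0,0,0,0,0,0,0.2],[0,0,0,0,0,0,0.2]]'
```

```text
t: 2.82
position: [0.5886, -0.0832, 0.0321]
orientation: [-179.9, -0.5, -11.9]
ft_force: [0.3, 0.5, 0.3]
gripper_width: 0.0529
```

```bash
python3 -m jog '[[0,0,0,-0.1,0.4,0,0.2],[0,0,0,0,0,0,0.2],[0,0,0,0,0,0,-1],[0,0,0,0,0,0,-1],[0,0,0,0,0,0,-1],[0,0,0,0,0,0,-1],[0,0,0,0,0,0,-1],[0,0,0,0,0,0,-1]]'
```

```text
t: 3.48
position: [0.5874, -0.0778, 0.0329]
orientation: [-179.9, -0.4, -11.8]
ft_force: [2.2, 0.1, -2.4]
gripper_width: 0.0238
```

```bash
python3 -m jog '[[0,0,-0.1,0,0,0,-1],[0,0,-0.1,0,0,0,-1],[0,0,-0.1,0,0,0,-1],[0,0,-0.1,0,0,0,-1],[0,0,-0.1,0,0,0,-1],[0,0,-0.1,0,0,0,-1],[0,0,0,0,0,0,-1],[0,0,0,0,0,0,-1]]'
```

```text
t: 4.15
position: [0.5876, -0.078, 0.0329]
orientation: [-179.8, -0.4, -47.7]
ft_force: [-0.3, 0.1, 0.4]
gripper_width: 0.0236
```

```bash
python3 -m jog '[[0,0,-0.11,0,0,0,-1],[0,0,-0.11,0,0,0,-1],[0,0,-0.11,0,0,0,-1],[0,0,-0.11,0,0,0,-1],[0,0,-0.11,0,0,0,-1],[0,0,-0.11,0,0,0,-1],[0,0,-0.11,0,0,0,-1],[0,0,0,0,0,0,-1]]'
```

```text
t: 4.82
position: [0.5876, -0.0783, 0.0329]
orientation: [-179.8, -0.5, -92.5]
ft_force: [0.0, 0.1, 0.2]
gripper_width: 0.0237
```

```bash
python3 -m jog '[[0,0,0,0,0,0,0.2],[0,0,0,0,0,0,0.2],[0,0,0,0,0,0,0.2],[0,0,0,0,0,2,0.2],[0,0,0,0,0,3,0.2],[0,0,0.12,0,0,3.5,0.2],[0,0,0.12,0,2,2,0.2],[0,0,0.12,-1,3.5,1,0.2]]'; python3 -m jog '[[0,0,0.12,-1.3,3.5,0,0.2],[0,0,0.12,-1.3,3.5,0,0.2],[0,0,0.12,-1.3,3.5,0,0.2],[0,0,0.12,-1.3,3.5,0,0.2],[0,0,0.12,-1.3,3.5,0,0.2],[0,0,0.12,-1.3,3.5,0,0.2],[0,0,0.12,-1,2,0,0.2],[0,0,0.12,0,0,0,0.2]]'
```

```text
t: 5.48
position: [0.5753, -0.0266, 0.1474]
orientation: [179.7, -0.6, -70.2]
ft_force: [0.1, 1.3, 0.7]
gripper_width: 0.0531
t: 6.15
position: [0.4872, 0.2163, 0.1568]
orientation: [-179.3, -1.2, -12.5]
ft_force: [0.1, -0.2, 0.5]
gripper_width: 0.0528
```

```bash
python3 -m jog '[[0,0,0.119,0,0,-0.5,0.2],[0,0,0.119,0,0,-0.5,0.2],[0,0,0.119,0,0,-0.5,0.2],[0,0,0.119,0,0,-0.5,0.2],[0,0,0.119,0,0,-0.5,0.2],[0,0,0.119,0,0,-0.5,0.2],[0,0,0,0,0,0,0.2],[0,0,0,0,0,0,0.2]]'
cat >> h.py <<'E'
from scipy.spatial.transform import Rotation as Ro
def fix(yaw):
    s=get_state(); r=Ro.from_euler("xyz",s["orientation"],degrees=True); g=Ro.from_euler("xyz",[180,0,yaw],degrees=True)
    print("pos",np.round(s["position"]*1000,1),"ori",np.round(s["orientation"],2),"turn",np.round((g*r.inv()).as_rotvec(),4))
E
python3 - <<'E'
from h import *
fix(28.4)
a,p,d,c=ortho("top",(450,770),(-370,-30),0.026,1)
b,p,d,c=ortho("wrist",(420,640),(110,330),0.004,0.55)
k=np.zeros((410,740,3),np.uint8);k[:320,:340]=a[:320,:340];k[:b.shape[0],340:340+b.shape[1]]=b[:,:400];cv2.imwrite("pics/v2.png",k)
E
```

```text
t: 6.82
position: [0.4864, 0.2207, 0.1274]
orientation: [-179.2, -1.5, 30.4]
ft_force: [0.1, 0.8, -0.3]
gripper_width: 0.0528
pos [486.4 220.7 127.4] ori [-179.17   -1.54   30.43] turn [-0.0257  0.0163 -0.0357]
```

View pics/v2.png

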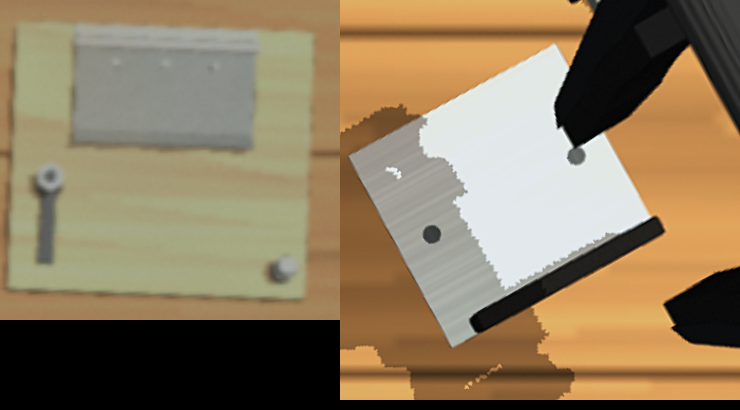

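The left half shows the bar pointing straight back along the board side, from (48,180) to (46,262). The right half shows the strip with corners (349,156), (556,44) and (452,348), giving an upstand centre of (484, 213.7) and yaw 28.3°. Descending.

```bash
python3 -m jog '[[-0.0257,0.0163,-0.0357,-0.24,-0.71,0,0.2],[0,0,0,0,0,-2,0.2],[0,0,0,0,0,-2,0.2],[0,0,0,0,0,-2,0.2],[0,0,0,0,0,-1.2,0.2],[0,0,0,0,0,0,0.2],[0,0,0,0,0,0,0.2],[0,0,0,0,0,0,0.2]]'; python3 -c "
from h import *
fix(28.4)"
```

```text
t: 7.58
position: [0.4883, 0.2149, 0.0589]
orientation: [179.9, -0.6, 27.6]
ft_force: [-0.1, 0.6, -0.3]
gripper_width: 0.0527
pos [488.3 214.9  58.9] ori [179.86  -0.58  27.57] turn [-0.0026  0.0101  0.0146]
```

```bash
python3 -m jog '[[-0.0026,0.0101,0.0146,-0.43,-0.13,-0.5,0.2],[0,0,0,0,0,-1,0.2],[0,0,0,0,0,-1,0.2],[0,0,0,0,0,-1,0.2],[0,0,0,0,0,-0.7,0.2],[0,0,0,0,0,-0.3,0.2],[0,0,0,0,0,0,0.2],[0,0,0,0,0,0,0.2]]'; python3 -c "
from h import *
fix(28.4)"
```

```text
t: 8.25
position: [0.4857, 0.2143, 0.0124]
orientation: [180.0, -0.3, 28.4]
ft_force: [0.3, 0.8, 0.9]
gripper_width: 0.0526
pos [485.7 214.3  12.4] ori [179.97  -0.26  28.42] turn [-0.0017  0.0042 -0.0003]
```

```bash
python3 -m jog '[[-0.0017,0.0042,0,-0.16,-0.07,-0.25,0.2],[0,0,0,0,0,0,0.2],[0,0,0,0,0,0,-1],[0,0,0,0,0,0,-1],[0,0,0,0,0,0,-1],[0,0,0,0,0,0,-1],[0,0,0,0,0,0,-1],[0,0,0,0,0,0,-1]]'; python3 -c "
from h import *
fix(28.4)"
```

```text
t: 8.92
position: [0.4852, 0.2141, 0.011]
orientation: [180.0, -0.1, 28.4]
ft_force: [1.0, -0.5, -0.7]
gripper_width: 0.0149
pos [485.2 214.1  11. ] ori [ 1.7999e+02 -1.3000e-01  2.8420e+01] turn [-0.0008  0.0021 -0.0003]
```

```bash
python3 -m jog '[[0,0,0,0,0,0,-1],[0,0,0,0,0,0,-1],[0,0,0,0,0,0,-1],[0,0,0,0,0,0,-1],[0,0,0,0,0,0,-1],[0,0,0,0,0,0.5,-1],[0,0,0,0,0,1,-1],[0,0,0,0,0,1,-1]]'; python3 -c "
from h import *
fix(28.4)"
```

```text
t: 9.58
position: [0.4819, 0.2128, 0.0345]
orientation: [-180.0, 0.3, 28.4]
ft_force: [0.3, -0.1, -1.4]
gripper_width: 0.0095
pos [481.9 212.8  34.5] ori [-179.96    0.31   28.42] turn [ 0.0019 -0.005  -0.0003]
```

```bash
python3 -m jog '[[0,0,0,0,0,2,-1],[0,0,0,0,0,2,-1],[0,0,-0.038,0,-2,2,-1],[0,0,-0.038,0,-3,0.5,-1],[0,0,-0.038,0,-3,0,-1],[0,0,-0.038,0,-3,0,-1],[0,0,-0.038,0,-3,0,-1],[0,0,-0.038,0,-3,0,-1]]'; python3 -m jog '[[0,0,-0.038,0,-3,0,-1],[0,0,-0.038,0,-3,0,-1],[0,0,-0.038,0,-3,0,-1],[0,0,-0.038,0,-3,0,-1],[0,0,-0.038,0,-3,0,-1],[0,0,-0.038,0,-3,0,-1],[0,0,-0.038,0,-3,0,-1],[0,0,-0.038,0,-1,0,-1]]'; python3 -c "
from h import *
fix(-2.1)"
```

```text
t: 10.25
position: [0.4843, 0.0426, 0.1143]
orientation: [180.0, -0.5, 15.4]
ft_force: [1.3, 0.4, -2.5]
gripper_width: 0.0098
t: 10.92
position: [0.4834, -0.1915, 0.1248]
orientation: [179.7, -1.1, -3.0]
ft_force: [0.2, 1.2, -0.8]
gripper_width: 0.0098
pos [ 483.4 -191.5  124.8] ori [179.71  -1.1   -3.04] turn [0.0059 0.019  0.0164]
```

```bash
python3 -m jog '[[0.0059,0.019,0.0164,0.4,0.45,-1,-1],[0,0,0,0,0,-2,-1],[0,0,0,0,0,-2,-1],[0,0,0,0,0,-2,-1],[0,0,0,0,0,-1,-1],[0,0,0,0,0,0,-1],[0,0,0,0,0,0,-1],[0,0,0,0,0,0,-1]]'
python3 - <<'E'
from h import *
fix(-2.1)
a,p,d,c=ortho("top",(450,770),(-370,-30),0.025,1)
b,p,d,c=ortho("wrist",(450,770),(-370,-30),0.035,0.8)
k=np.zeros((410,740,3),np.uint8);k[:320,:340]=a[:320,:340];k[:b.shape[0],340:340+b.shape[1]]=b[:410,:400];cv2.imwrite("pics/v3.png",k)
E
```

```text
t: 11.58
position: [0.49, -0.19, 0.0504]
orientation: [179.9, -0.5, -2.8]
ft_force: [0.2, 0.1, -2.5]
gripper_width: 0.0098
pos [ 490.  -190.    50.4] ori [179.88  -0.45  -2.75] turn [0.0024 0.0078 0.0114]
```

View pics/v3.png

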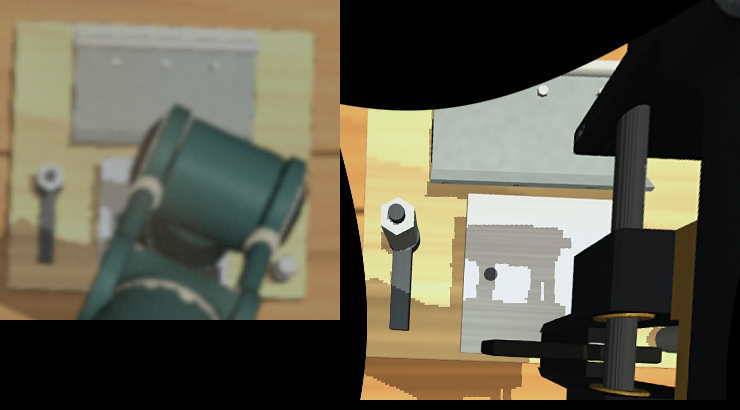

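```bash
python3 -m jog '[[0.0024,0.0078,0.0114,0,0.3,0,-1],[0,0,0,0,0,-0.7,-1],[0,0,0,0,0,-0.6,-1],[0,0,0,0,0,-0.4,-1],[0,0,0,0,0,0,-1],[0,0,0,0,0,0,-1],[0,0,0,0,0,0,-1],[0,0,0,0,0,0,-1]]'
python3 - <<'E'
from h import *
fix(-2.1)
E
```

```text
t: 12.35
position: [0.4929, -0.1877, 0.0351]
orientation: [179.9, -0.3, -2.0]
ft_force: [0.3, -0.6, -1.1]
gripper_width: 0.0095
pos [ 492.9 -187.7   35.1] ori [179.87  -0.32  -2.01] turn [ 0.0025  0.0056 -0.0015]
```

```bash
python3 -m jog '[[0.002,0.003,-0.0015,0,0.03,0,-1],[0,0,0,0,0,-0.3,-1],[0,0,0,0,0,-0.3,-1],[0,0,0,0,0,-0.1,-1],[0,0,0,0,0,-0.1,-1],[0,0,0,0,0,-0.1,-1],[0,0,0,0,0,0,-1],[0,0,0,0,0,0,-1]]'
python3 - <<'E'
from h import *
fix(-2.1)
E
```

```text
t: 13.02
position: [0.4938, -0.188, 0.0277]
orientation: [180.0, -0.2, -2.1]
ft_force: [-0.6, 0.3, -1.6]
gripper_width: 0.0095
pos [ 493.8 -188.    27.7] ori [179.96  -0.19  -2.12] turn [0.0008 0.0033 0.0004]
```

```bash
python3 -m jog '[[0,0.002,0,0,0.09,-0.07,-1],[0,0,0,0,0,-0.05,-1],[0,0,0,0.5,-0.02,0,-1],[0,0,0,0.6,-0.02,0,-1],[0,0,0,0.6,-0.02,0,-1],[0,0,0,0.6,-0.02,0,-1],[0,0,0,0,0,0,-1],[0,0,0,0,0,0,-1]]'
python3 - <<'E'
from h import *
fix(-2.1)
E
```

```text
t: 13.68
position: [0.5191, -0.1881, 0.0271]
orientation: [179.9, -0.1, -2.1]
ft_force: [-0.1, -0.6, 0.4]
gripper_width: 0.0096
pos [ 519.1 -188.1   27.1] ori [ 1.7993e+02 -6.0000e-02 -2.1200e+00] turn [0.0012 0.001  0.0003]
```

```bash
python3 -m jog '[[0,0,0,0.6,-0.02,0,-1],[0,0,0,0.7,-0.03,0,-1],[0,0,0,0.7,-0.03,0,-1],[0,0,0,0.7,-0.03,0,-1],[0,0,0,0.7,-0.03,0,-1],[0,0,0,0.7,-0.03,0,-1],[0,0,0,0,0,0,-1],[0,0,0,0,0,0,-1]]'
python3 - <<'E'
from h import *
fix(-2.1)
o,p,d,c=ortho("wrist",(520,760),(-350,-80),0.02,0.5)
cv2.imwrite("pics/v4.png",o)
E
```

```text
t: 14.35
position: [0.5636, -0.1898, 0.0271]
orientation: [179.9, 0.0, -2.1]
ft_force: [-2.3, 0.5, 0.3]
gripper_width: 0.0098
pos [ 563.6 -189.8   27.1] ori [ 1.7995e+02  4.0000e-02 -2.0900e+00] turn [ 0.0009 -0.0008 -0.0002]
```

View pics/v4.png

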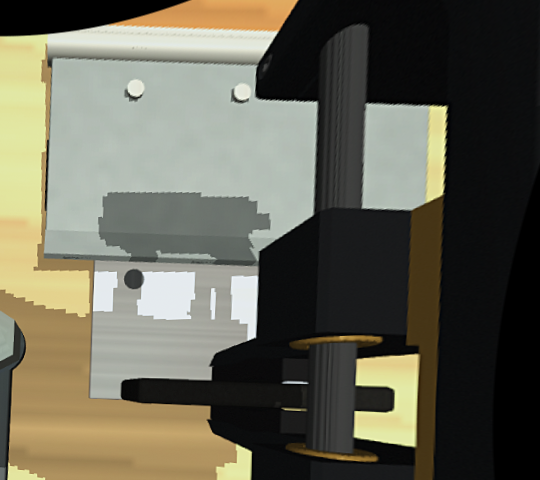

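```bash
python3 -m jog '[[0,0,0,0.3,-0.01,0,-1],[0,0,0,0.3,-0.01,0,-1],[0,0,0,0.3,-0.01,0,-1],[0,0,0,0.2,-0.01,0,-1],[0,0,0,0.1,0,0,-1],[0,0,0,0.1,0,0,-1],[0,0,0,0.1,0,0,-1],[0,0,0,0.1,0,0,-1]]'
python3 - <<'E'
from h import *
fix(-2.1)
print(get_state()["wrist_torque"])
E
```

```text
t: 15.07
position: [0.5731, -0.1901, 0.0271]
orientation: [-180.0, 0.8, -2.1]
ft_force: [-4.9, -0.2, 4.4]
gripper_width: 0.01
pos [ 573.1 -190.1   27.1] ori [-179.99    0.8    -2.06] turn [-0.0007 -0.014  -0.0006]
[-0.07708614  0.37480509 -0.0498329 ]
```

```bash
python3 -m jog '[[0,-0.014,0,0.15,0,-0.05,-1],[0,0,0,0.15,0,-0.05,-1],[0,0,0,0.2,0,-0.1,-1],[0,0,0,0.2,0,-0.1,-1],[0,0,0,0.2,0,-0.1,-1],[0,0,0,0.2,0,-0.15,-1],[0,0,0,0.2,0,-0.15,-1],[0,0,0,0.2,0,-0.15,-1]]'
python3 - <<'E'
from h import *
fix(-2.1)
print(get_state()["wrist_torque"])
E
```

```text
t: 15.73
position: [0.5729, -0.19, 0.027]
orientation: [-179.8, 2.0, -2.0]
ft_force: [-12.1, 1.2, 15.4]
gripper_width: 0.0097
pos [ 572.9 -190.    27. ] ori [-179.78    1.99   -1.98] turn [-0.005  -0.0346 -0.002 ]
[ 0.04360083  1.38938809 -0.02335137]
```

```bash
python3 -m jog '[[0.003,-0.02,0,0.1,0,-0.1,-1],[0.002,-0.02,0,0.1,0,-0.1,-1],[0,-0.02,0,0.1,0,-0.1,-1],[0,-0.02,0,0.1,0,-0.15,-1],[0,-0.01,0,0.1,0,-0.15,-1],[0,-0.01,0,0.1,0,-0.15,-1],[0,-0.01,0,0.1,0,-0.15,-1],[0,-0.01,0,0.1,0,-0.15,-1]]'
python3 - <<'E'
from h import *
fix(-2.1)
print(get_state()["wrist_torque"])
p,d=get_image("scene"); cv2.imwrite("pics/s5.png",cv2.resize(p[180:340,120:340,::-1],None,fx=3,fy=3,interpolation=cv2.INTER_CUBIC))
E
```

```text
t: 16.4
position: [0.5733, -0.19, 0.0269]
orientation: [-179.1, -4.0, -1.8]
ft_force: [-8.6, 0.9, 14.1]
gripper_width: 0.0099
pos [ 573.3 -190.    26.9] ori [-179.14   -3.98   -1.8 ] turn [-0.0126  0.0699 -0.0058]
[ 0.06300922  1.7147556  -0.00326437]
```

View pics/s5.png

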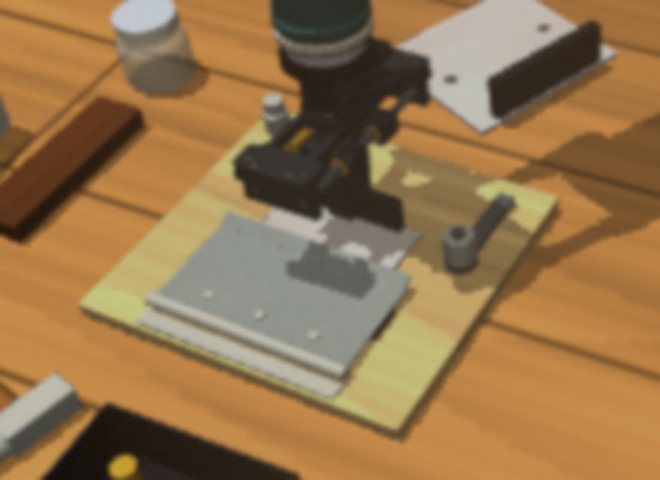

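```bash
python3 -m jog '[[-0.006,0.035,-0.003,0.05,0,-0.1,-1],[-0.006,0.035,-0.003,0.05,0,-0.1,-1],[0,0,0,0.05,0,-0.1,-1],[0,0,0,0.05,0,-0.1,-1],[0,0,0,0.05,0,-0.1,-1],[0,0,0,0.05,0,-0.1,-1],[0,0,0,0.05,0,-0.1,-1],[0,0,0,0.05,0,-0.1,-1]]'
python3 - <<'E'
from h import *
fix(-2.1)
s=get_state();print(s["wrist_torque"])
p,d=get_image("wrist");c=camera_params("wrist")
v,u=np.mgrid[:480,:640];a=np.stack([u-c["cx"],v-c["cy"]],-1);r=np.hypot(a[...,0],a[...,1]);th=r/c["fx"]
t=np.tan(th)/np.maximum(r,1e-9);P=np.stack([a[...,0]*t*d,a[...,1]*t*d,d],-1);X=((P-np.array(c["t"]))@np.array(c["R"]))*1000
ok=(d>0)&(th<1.3)
# board-frame coords
y0=np.deg2rad(-2.1);B=X[...,:2]-[613.1,-191.5];bx=B[...,0]*np.cos(y0)+B[...,1]*np.sin(y0);by=-B[...,0]*np.sin(y0)+B[...,1]*np.cos(y0)
for n,x,y in [("board",(-130,100),(95,103)),("flap far",(85,105),(20,85)),("flap mid",(50,80),(20,85)),("flap near",(22,40),(20,85)),("lip",(9,14),(20,85)),("strip front",(-12,4),(20,62)),("strip back",(-34,-25),(20,62))]:
    m=ok&(bx>x[0])&(bx<x[1])&(by>y[0])&(by<y[1])&(X[...,2]<60);z=X[...,2][m];print(n,m.sum(),np.round(np.median(z),1) if m.sum() else None, np.round(np.percentile(z,[10,90]),1) if m.sum() else None)
E
```

```text
t: 17.12
position: [0.5731, -0.1903, 0.0268]
orientation: [-180.0, 0.7, -2.1]
ft_force: [-7.0, 1.0, 9.6]
gripper_width: 0.0095
pos [ 573.1 -190.3   26.8] ori [-179.96    0.69   -2.11] turn [-0.0011 -0.0121  0.0001]
[0.16716196 0.63868781 0.02022147]
board 9168 17.3 [16.3 27. ]
flap far 3562 28.2 [27.5 29.2]
flap mid 6953 28.2 [27.4 29. ]
flap near 5249 28.3 [27.4 29.1]
lip 3114 32.4 [17.4 34.5]
strip front 3323 21.2 [20.4 21.9]
strip back 1980 21.1 [20.4 21.9]
```

```bash
python3 -m jog '[[0,-0.012,0,0.05,0,-0.15,-1],[0,0,0,0.05,0,-0.15,-1],[0,0,0,0.05,0,-0.15,-1],[0,0,0,0.05,0,-0.18,-1],[0,0,0,0.05,0,-0.18,-1],[0,0,0,0.05,0,-0.18,-1],[0,0,0,0.05,0,-0.18,-1],[0,0,0,0.05,0,-0.18,-1]]'
cat > chk.py <<'E'
from h import *
fix(-2.1)
for i in range(2):
    p,d=get_image("wrist");c=camera_params("wrist")
s=get_state();print(s["t"],s["ft_force"],s["wrist_torque"],s["gripper_width"],np.round(s["position"]*1000,1),np.round(s["orientation"],2))
v,u=np.mgrid[:480,:640];a=np.stack([u-c["cx"],v-c["cy"]],-1);r=np.hypot(a[...,0],a[...,1]);th=r/c["fx"]
t=np.tan(th)/np.maximum(r,1e-9);P=np.stack([a[...,0]*t*d,a[...,1]*t*d,d],-1);X=((P-np.array(c["t"]))@np.array(c["R"]))*1000
ok=(d>0)&(th<1.3)
y0=np.deg2rad(-2.1);B=X[...,:2]-[613.1,-191.5];bx=B[...,0]*np.cos(y0)+B[...,1]*np.sin(y0);by=-B[...,0]*np.sin(y0)+B[...,1]*np.cos(y0)
for n,x,y in [("board",(-130,100),(95,103)),("flap far",(85,105),(20,85)),("flap near",(22,40),(20,85)),("strip front",(-12,4),(20,62)),("strip back",(-34,-25),(20,62))]:
    m=ok&(bx>x[0])&(bx<x[1])&(by>y[0])&(by<y[1])&(X[...,2]<60);z=X[...,2][m];print(n,m.sum(),np.round(np.median(z),1))
# bar yaw and strip outline
m=ok&(bx>-112)&(bx<-45)&(by>98)&(by<126)&(X[...,2]>22)&(X[...,2]<31)
if m.sum()>30: f=cv2.fitLine(np.stack([bx[m],by[m]],1).astype(np.float32),2,0,.01,.01).ravel();print("bar",m.sum(),f)
m=ok&(bx>-40)&(bx<5)&(by>30)&(by<80)&(X[...,2]>19.4)&(X[...,2]<23)
for x in (-35,-20,-5): q=m&(abs(bx-x)<4); print("left edge",x,np.percentile(by[q],99) if q.sum() else None)
E
python3 chk.py
```

```text
t: 17.83
position: [0.5731, -0.1903, 0.0267]
orientation: [-179.8, 0.6, -2.1]
ft_force: [-7.7, 0.2, 15.4]
gripper_width: 0.0098
pos [ 573.1 -190.3   26.7] ori [-179.82    0.62   -2.06] turn [-0.0036 -0.0107 -0.0006]
17.9333 [-8.25441874  1.4508021  14.99826647] [0.24823841 1.03883667 0.06368667] 0.009851751397008343 [ 573.1 -190.3   26.7] [-179.81    0.62   -2.06]
board 9159 17.3
flap far 3535 28.3
flap near 5230 28.3
strip front 3309 21.2
strip back 1983 21.1
bar 6028 [ 9.9994224e-01 -1.0747810e-02 -7.5745171e+01  1.1175746e+02]
left edge -35 65.22684324612817
left edge -20 64.97434334820217
left edge -5 64.97303509187381
```

```bash
python3 -c "
from rig import *
print(sign_off())"
```

```text
the job is handed in; nothing more can be done
None
```

The job is done and handed in at about 18 s of the 58 s allowed. I turned the catch bar out of the way by its nut. Then I took the smallest strip by its upstand and slid it under the flap to the stop. The arm is still holding it and pressing it down.

Last checks before handing in:
- **Catch bar:** it points along the board's -x to within about 0.6°.
- **Strip fit:** the upstand is at x = 573.1 mm, where it was expected with the edge on the stop, and it moved no further under a 12 N push. Lateral offset is about 0.3 mm and yaw about 0.04°.
- **Strip flat:** front and back read the same height (21.2 and 21.1 mm).
- **Flap:** level at rest, reading 28.3 mm near and far.
- **Forces held:** about 15 N down and 8 N against the stop, with the grip closed on the rib at 9.8 mm.

- **Tool tilt:** while pressing, the tool briefly tilted from +2° to -4° before I brought it back to +0.6°. I did not measure the flap or strip heights at the moment of the -4° tilt. The scene picture taken then showed the flap looking down, and the heights measured afterwards were flat.
- **Bystanders:** nothing else should have been touched. I saw the socket in place after turning the nut, but I did not re-measure any bystander at the end.

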